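# Set the air dryer to full and start it

### The arm

A 7-joint arm with a two-finger parallel gripper is mounted at the origin on a cart in front of the work surface, level with it; the furniture and walls round the work are solid. World frame = base frame: x ahead of the robot, y to its left, z up, the work surface at z = 0. Lengths are in mm, angles in rad, forces in N, time in s.
With the tool pointing down it reaches from about 400 to 750 mm from the base axis. Payload 19.5 kg.
Tool frame: the origin (TCP) lies midway between the tips of the shut fingers; the grasp point (between the pads) lies 19 mm behind it; z points along the fingers, y is the direction in which the jaws open and shut (so a half turn about z gives the same grasp; the last joint's range is limited). The gripper opens to 85 mm and grips with 20 to 120 N. Pads are 22 mm wide; open, the fingers measure 114 mm over their backs; the gripper's body (76 mm by 85 mm) begins 54 mm behind the grasp point. The pads swing forward as they close: fully open they stand 13 mm farther back than shut.
Start: joints at [1.134, 0.707, -0.028, 1.485, 0.022, 0.951, -0.075], TCP at [221.148, -530.74, 198.068] pointing down, gripper open.
Joint ranges: [-2.71, 2.71], [-0.32, 2.16], [-1.57, 1.52], [0, 2.45], [-1.46, 4.6], [0, 2.02], [-2.83, 2.83]. Speed limits (rad/s): [1.89, 1.89, 2.57, 2.57, 3.01, 3.01, 3.01].

### API

Orientations are given as a unit quaternion [x, y, z, w].
In Python, from station import bot, cams gives the robot as it stands. The module is installed in compiled form; this text tells all that it offers.
- The arm moves only by the tool apply_moves, never from a script. Its argument "targets" is a list of rows, each a list of 3 entries, a list of its own where there are three numbers: the shift along the tool's x, y, z normalised to -1 to 1, where 1 is 0.06 m, then the turn, a rotation vector about the tool's x, y, z normalised to -1 to 1, where 1 is 6 degrees, then the closure, from 0 (fully open) to 1 (shut). A call has 1 to 20 rows; each row shifts and turns the commanded pose from where the row before left it, along the tool's axes as they then stand; what a row does not reach is not made up. A row lasts 1/8 s, in which the tool goes at most 62.5 mm and 10.7 degrees, less where a joint would pass 70% of its speed; a pose out of reach is approached as far as the arm can. A call with a number of a shift or a turn outside -1 to 1 is refused whole. A call with a gripper value outside its range is refused whole. The fingers move at their own pace and stop on an object; the grip force is fixed at half the most. Time passes only in rows, so rows that do not move let the fingers close. It gives the time, the measured TCP pose, the force and the opening at its end, in the units of the state.
- bot.get_state(): the state, without advancing time (a new reading comes with each control period).
- cams.read_camera(name): name is "side" or "top"; returns a dict with "image" (480x640x3 uint8, blue, green, red), "vertical_fov" (degrees; the focal length in pixels is half the picture's height over the tangent of half this angle, whatever the lens; pixels are square), "cx", "cy" (the principal point, pixels), "rvec" (rotation vector, rad) and "tvec" (3), from world to camera coordinates, as OpenCV has them. Camera axes: x right, y down, z forward; pixel columns grow to the right and rows downward; lengths in mm; the calibration is good to about 2 mm. A picture is of the moment at which its call begins. There is no depth.
- bot.close_job(): hands the job in, once; it reports no verdict.
The state is a dict: "clock": time; "q": joint angles; "qvel": joint speeds; "joint_torque": joint torques, N m; "position": TCP position; "orientation": TCP orientation; "ft_force": force on the tool from outside, world axes, zero at the start; "torque": the same for the moment, N m; "opening": finger opening in mm.
Only numpy, scipy, OpenCV 4.12 (cv2) and the standard library are available. Lean on these libraries where they do the work, as an engineer would, in place of code of your own. Each camera call takes 0.05 s, during which the arm holds its last target.

### The job

Set the white air dryer to full: push its orange lever from off, past the half-way catch, all the way to the far stop so that it stays there, and then press the green start key fully down and let it come back up. Only push and press with the fingers: do not grip the lever, do not press the key before the lever is at full, and leave the dryer and everything else on the worktop standing where they are.

Things in the scene. Friction and masses are not known exactly. Their poses are not given: they have to be found in the camera images.
- air_dryer: the air dryer, a white rounded box 170 mm (its x) by 260 mm (its y) by 106 mm high, about 3.3 kg, standing loose on rubber feet. Origin: centre of its underside, on the worktop. Its -x side carries the water tank seam and, like the +x side, a grille of dark slots; its z is up. Its flat top is 106 mm above the origin and carries the lever in a dark slot along y and the green start key
- lever_grip (a point): centre of the orange lever's upright paddle, 21 mm above the dryer's flat top. The paddle is 30 mm wide (dryer's x), 16 mm thick (dryer's y, the way it slides), and reaches from 5 mm to 42 mm above the dryer's top; its uppermost 6 mm is a crown 34 mm wide. With the lever off it lies at x = +25 mm, y = -55 mm in the dryer's frame; it slides along the dryer's +y to y = +5 mm at full
- fan_lever (a joint): travel of the lever in m along the dryer's +y: 0 = off (stop, one bar marked), 0.030 = half (a catch, two bars), 0.060 = full (stop, three orange bars). It takes about 5 N to push it out of off and again out of the half catch; let go between about 0.014 and 0.046 it goes to half, beyond that it snaps to full and stays. Starts at 0
- lever_rear_face: ribbed plate on the paddle's side that faces the dryer's -y: the side to push on. 30 mm wide (x), 5 mm thick (y), 30 mm high (z). Origin: its centre, 5.5 mm towards -y from lever_grip
- lever_front_face: the same plate on the side that faces the dryer's +y. Origin: its centre, 5.5 mm towards +y from lever_grip. Pressing on both plates at once counts as gripping the lever
- start_key_top (a point): centre of the top of the round green start key, 26 mm across, in a grey collar on the dryer's top at x = -45 mm, y = +80 mm in the dryer's frame; pressed straight down. It moves with the key
- start_key (a joint): how far the start key is pressed, in m: 0 = up, 0.006 = fully down (about 4 N); springs back when let go
- tape_1: flat black roll of tape, 58 mm across, 19 mm high, lying; a bystander, loose. Origin: centre of its underside
- dosing_ball: pale open dosing cup, 66 mm across, 50 mm high; a bystander, loose. Origin: centre of its underside
- bottle_1: small amber dropper bottle, 33 mm across, 102 mm high; a bystander, loose. Origin: centre of its underside
- bottle_2: small amber dropper bottle, 33 mm across, 102 mm high; a bystander, loose. Origin: centre of its underside
- sewing_tin: grey tin box, 70x114x37 mm; a bystander, loose. Origin: centre of its underside
- battery_1: red and white battery, 15x50x15 mm, lying; a bystander, loose. Origin: centre of its underside
- pegs_4: white clothes peg, 15x72x12 mm, lying; a bystander, loose. Origin: centre of its underside
- meter_display: black energy display, 54x94x80 mm; a bystander, loose. Origin: centre of its underside

How it is judged (in metres and radians):
On the way, in this order (a step that is already met when the one before it is completed fails the run):
1. the lever is pushed past the half catch to the far stop (beyond 56 of 60 mm) (value of joint fan_lever above 0.056 m), for 0.2 s.
2. with the lever at full, the start key is pressed down (beyond 4.5 of 6 mm) (value of joint fan_lever above 0.056 m and value of joint start_key above 0.0045 m), for 0.05 s.
At the end, for the whole second after the job is handed in: The lever rests at full (beyond 56 of 60 mm), the start key is up again (less than 1.5 mm down), the dryer stands level within 25 mm of where it stood, and every bystander is within 20 mm of where it was (value of joint fan_lever above 0.056 m and velocity of joint fan_lever below 0.01 m/s and value of joint start_key below 0.0015 m and distance of air_dryer from where it was at the start of the episode below 0.025 m and angle between air_dryer's own z axis and vertical below 0.05 rad and linear speed of air_dryer below 0.01 m/s and distance of each of tape_1, dosing_ball, bottle_1, bottle_2, sewing_tin, battery_1, pegs_4, meter_display from where it was at the start of the episode below 0.02 m); the robot touches nothing.
It fails at once if the start key is pressed (beyond 3 mm) while the lever is not at full (value of joint fan_lever below 0.054 m and value of joint start_key above 0.003 m).
It fails at once if the lever is gripped: fingers press on both of its plates at once (over 2 N each) (contact force between the fingers and lever_rear_face above 2 N and contact force between the fingers and lever_front_face above 2 N).
It fails at once if the dryer is shoved more than 25 mm, tipped or lifted more than 10 mm (distance of air_dryer from where it was at the start of the episode above 0.025 m or height (world z) of air_dryer above 0.01 m or angle between air_dryer's own z axis and vertical above 0.1 rad).
It fails at once if a bystander is moved or lifted by more than 20 mm (distance of any of tape_1, dosing_ball, bottle_1, bottle_2, sewing_tin, battery_1, pegs_4, meter_display from where it was at the start of the episode above 0.02 m).
It also fails if it takes over 40 s, if anything falls off the work surface, if the arm or the gripper's body presses on something with over 40 N, if the wrist force passes 120 N, or if a joint passes its speed limit or range.

## Working session

There is one attempt and no reset: what is moved stays moved. The work goes in short steps, Python scripts to look and compute and a tool call to move; the robot and the scene stay as the last step left them, time stands still between calls to the robot, and variables do not carry over. Pictures are saved under pics/ and viewed, and the job is handed in when it is done.

Besides the shell and the picture viewer there is one more tool, called after "Request:" as name([rows], argument=value, ...), one row to a line, values as JSON. apply_moves: Moves the arm, as the interface text tells. Its arguments: {"type":"object","properties":{"targets":{"type":"array"}},"required":["targets"]}

```bash
mkdir -p pics; python3 - <<'E'
from station import bot,cams
import cv2
s=bot.get_state()
for k in s: print(k,s[k])
for n in("side","top"):
    c=cams.read_camera(n); cv2.imwrite(f"pics/{n}0.png",c["image"]); print(n,{k:c[k] for k in c if k!="image"})
E
```

```text
clock 0.0
q [ 1.13429746  0.70709966 -0.02762122  1.48499076  0.02201346  0.9508806
 -0.07551715]
qvel [ 1.50084875e-03  6.96764320e-04 -1.28737403e-03 -1.05938701e-03
 -7.02325914e-04  1.00786832e-03  1.68739686e-05]
joint_torque [ 3.13984172e-03 -8.83196211e+01  1.23540178e+00 -2.36161155e+01
  1.68451387e-02  6.56724515e-03 -9.50705771e-05]
position [ 221.04294663 -530.4998728   197.63129742]
orientation [ 9.80580377e-01  1.96116893e-01 -1.25978968e-04 -5.22780180e-04]
ft_force [ 0.3670035   0.00556993 -0.56788821]
torque [ 0.04979814  0.00403453 -0.01593824]
opening 85.87533075305163
side {'vertical_fov': 49.58453907653957, 'cx': 319.5528104050878, 'cy': 237.4883494479686, 'rvec': array([ 1.76361987, -1.42323821,  0.74931541]), 'tvec': array([-153.28788092,  349.1349474 ,  984.80359496])}
top {'vertical_fov': 48.44189678004881, 'cx': 319.6619231196058, 'cy': 246.70717541689422, 'rvec': array([ 2.17769996, -2.13032318,  0.16715637]), 'tvec': array([ -91.41600042,  518.80339568, 1537.04294379])}
```

View pics/side0.png

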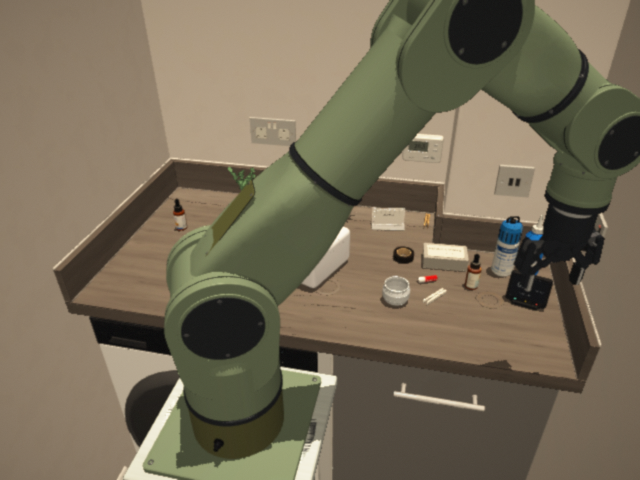

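View pics/top0.png

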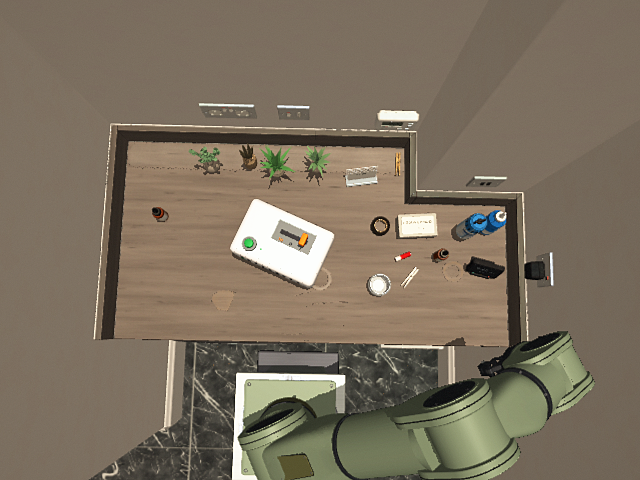

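The top view shows the dryer at about (283,243), with the orange lever at (303,240) and the green key at (249,243). The arm hides the dryer in the side view. Next I'll measure these points in the top view.

```bash
cat > h.py <<'E'
import numpy as np,cv2
def ray(c,uv):
    h=c["image"].shape[0]; f=h/2/np.tan(np.radians(c["vertical_fov"])/2)
    R=cv2.Rodrigues(np.array(c["rvec"]))[0]; C=-R.T@np.array(c["tvec"])
    d=R.T@np.array([(uv[0]-c["cx"])/f,(uv[1]-c["cy"])/f,1]); return C,d
def onz(c,uv,z):
    C,d=ray(c,uv); return C+d*(z-C[2])/d[2]
def proj(c,p):
    h=c["image"].shape[0]; f=h/2/np.tan(np.radians(c["vertical_fov"])/2)
    R=cv2.Rodrigues(np.array(c["rvec"]))[0]; q=R@np.array(p,float)+c["tvec"]
    return np.array([f*q[0]/q[2]+c["cx"],f*q[1]/q[2]+c["cy"]])
def cents(im,lo,hi,mn=8):
    m=cv2.inRange(cv2.cvtColor(im,cv2.COLOR_BGR2HSV),lo,hi)
    n,l,s,ce=cv2.connectedComponentsWithStats(m)
    return [(ce[i].round(2),s[i]) for i in range(1,n) if s[i][4]>=mn],m
E
python3 - <<'E'
from station import bot,cams
from h import *
c=cams.read_camera("top"); im=c["image"]
cr=cv2.resize(im[190:300,220:345],None,fx=6,fy=5.4,interpolation=cv2.INTER_CUBIC)
cr=cv2.resize(im[195:295,225:340],None,fx=6,fy=6,interpolation=cv2.INTER_CUBIC); cv2.imwrite("pics/topcrop.png",cr)
print("or",cents(im,(8,150,120),(22,255,255))[0]); g=cents(im,(45,100,60),(85,255,255))[0]; print("gr",g)
for ce,s in g:
    if abs(ce[0]-249)<8: print("key",onz(c,ce,112))
for ce,s in cents(im,(8,150,120),(22,255,255))[0]:
    if abs(ce[0]-303)<10: print("lev",onz(c,ce,148),onz(c,ce,127))
hs=cv2.cvtColor(im,cv2.COLOR_BGR2HSV)
m=cv2.inRange(hs,(0,0,185),(180,40,255)); m=cv2.morphologyEx(m,cv2.MORPH_CLOSE,np.ones((3,3)))
cs=max([k for k in cv2.findContours(m,cv2.RETR_EXTERNAL,cv2.CHAIN_APPROX_NONE)[0] if cv2.pointPolygonTest(k,(262,260),False)>=0 or 1 and 225<k[:,0,0].mean()<340 and 190<k[:,0,1].mean()<300],key=cv2.contourArea)
w=np.array([onz(c,p[0],106)[:2] for p in cs],np.float32)
print(cv2.minAreaRect(w), cv2.minAreaRect(cs))
E
```

```text
or [(array([398.54, 156.62]), array([398, 153,   2,   8,  13], dtype=int32)), (array([398.  , 164.46]), array([396, 162,   4,   7,  13], dtype=int32)), (array([159.56, 213.5 ]), array([154, 208,   9,   9,  18], dtype=int32)), (array([302.75, 238.99]), array([298, 233,  10,  13,  79], dtype=int32))]
gr [(array([275.07, 161.31]), array([260, 147,  35,  31, 377], dtype=int32)), (array([309.36, 151.75]), array([306, 146,   7,  11,  28], dtype=int32)), (array([315.22, 151.56]), array([314, 149,   3,   6,   9], dtype=int32)), (array([319.3 , 161.41]), array([309, 149,  20,  25, 154], dtype=int32)), (array([248.26, 242.8 ]), array([244, 239,   9,   9,  66], dtype=int32))]
key [516.50422678 121.54833256 112.        ]
lev [525.24456291 -31.78467137 148.        ] [528.53526369 -31.35458933 127.        ]
((523.3680419921875, 27.740127563476562), (255.72703552246094, 165.5576171875), 66.77073669433594) ((281.8013610839844, 241.63699340820312), (90.54008483886719, 58.428977966308594), 24.443954467773438)
```

View pics/topcrop.png

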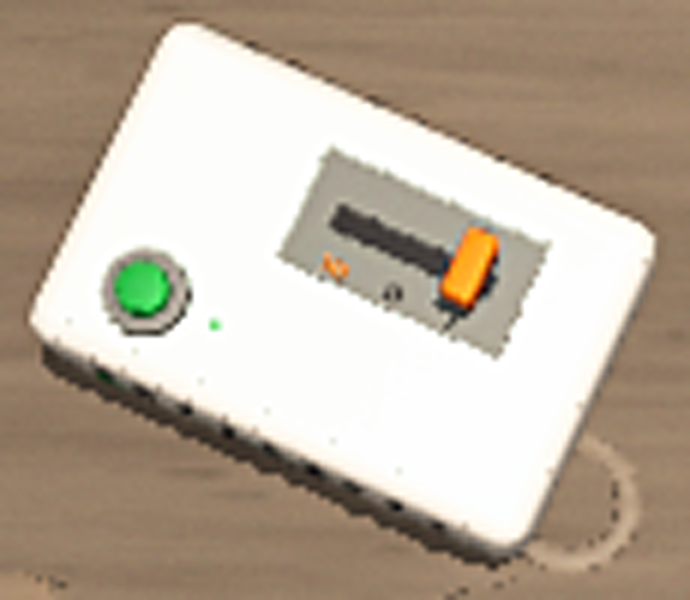

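Request:
apply_moves([
  [[0, 0, -0.5], [0, 0, 0], 1],
  [[0, 0, -0.7], [0, 0, 0], 1],
  [[0.3, -0.2, 0], [0, 0, 0], 1],
  [[0.6, -0.42, 0], [0, 0, 0], 1],
  [[0.6, -0.42, 0], [0, 0, 0], 1],
  [[0.6, -0.42, 0], [0, 0, 0], 1],
  [[0.6, -0.42, 0], [0, 0, 0], 1],
  [[0.6, -0.42, 0], [0, 0, 0], 1],
  [[0.6, -0.42, 0], [0, 0, 0], 1],
  [[0.6, -0.42, 0], [0, 0, 0], 1],
  [[0.6, -0.42, 0], [0, 0, 0], 1],
  [[0.6, -0.42, 0], [0, 0, 0], 1],
  [[0.6, -0.42, 0], [0, 0, 0], 1],
  [[0.6, -0.42, 0], [0, 0, 0], 1],
  [[0, 0, 0], [0, 0, 0], 1],
  [[0, 0, 0], [0, 0, 0], 1],
])

```text
clock: 2.15
position: [491.7, -105.1, 270.0]
orientation: [0.981, 0.196, -0.0, 0.0]
ft_force: [-0.8, -0.3, -0.1]
opening: -0.3
```

Request:
apply_moves([
  [[0, 0, 0], [0, 0, -0.9], 1],
  [[0, 0, 0], [0, 0, -0.9], 1],
  [[0, 0, 0], [0, 0, -0.9], 1],
  [[0, 0, 0], [0, 0, -0.9], 1],
  [[0, 0, 0], [0, 0, -0.9], 1],
  [[0, 0, 0], [0, 0, -0.9], 1],
  [[0, 0, 0], [0, 0, -0.9], 1],
  [[0, 0, 0], [0, 0, -0.9], 1],
  [[0, 0, 0], [0, 0, -0.17], 1],
  [[0, 0, 0], [0, 0, 0], 1],
])

```text
clock: 3.4
position: [491.9, -105.1, 270.1]
orientation: [0.835, 0.55, -0.0, -0.0]
ft_force: [1.7, 0.5, 0.4]
opening: 0.1
```

```bash
python3 - <<'E'
from station import bot,cams
from h import *
s=bot.get_state();print(s["position"],s["orientation"],s["q"])
for n in("side","top"):
    c=cams.read_camera(n); cv2.imwrite(f"pics/{n}1.png",c["image"])
    print(n,"tcp px",proj(c,s["position"]))
    im=c["image"]
    print("or",[ (a,b[4]) for a,b in cents(im,(8,150,120),(22,255,255))[0]]); print("gr",[(a,b[4]) for a,b in cents(im,(45,100,60),(85,255,255))[0]])
    print(proj(c,[525,-32,148]),proj(c,[515.5,120.5,112]))
E
```

```text
[ 491.85529673 -105.10097237  270.12968479] [ 8.35353054e-01  5.49713810e-01 -4.41655091e-05 -2.38927174e-05] [ 0.28987412  0.520207   -0.2481379   1.61194827  0.14312709  1.02740699
 -0.40766725]
side tcp px [342.30887371 181.03312494]
or [(array([314.33, 219.68]), np.int32(129)), (array([426.76, 218.05]), np.int32(21)), (array([476.76, 269.82]), np.int32(17))]
gr [(array([303.96, 188.74]), np.int32(292)), (array([344.14, 191.21]), np.int32(84))]
[315.53619226 215.11178974] [258.14554424 222.52049194]
top tcp px [330.79402051 245.24113534]
or [(array([398.5 , 156.92]), np.int32(12)), (array([397.76, 164.59]), np.int32(17)), (array([159.48, 212.62]), np.int32(21)), (array([302.97, 238.65]), np.int32(72))]
gr [(array([275.11, 161.34]), np.int32(381)), (array([309.66, 151.97]), np.int32(32)), (array([315.14, 153.36]), np.int32(14)), (array([319.19, 161.4 ]), np.int32(156)), (array([248.26, 242.8 ]), np.int32(66))]
[302.82615259 239.07976715] [248.61968183 243.1622778 ]
```

```bash
python3 - <<'E'
import cv2
im=cv2.imread("pics/side1.png"); cv2.imwrite("pics/side1c.png",cv2.resize(im[120:320,200:440],None,fx=3,fy=3,interpolation=cv2.INTER_CUBIC))
E
```

```text
(no output)
```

View pics/side1c.png

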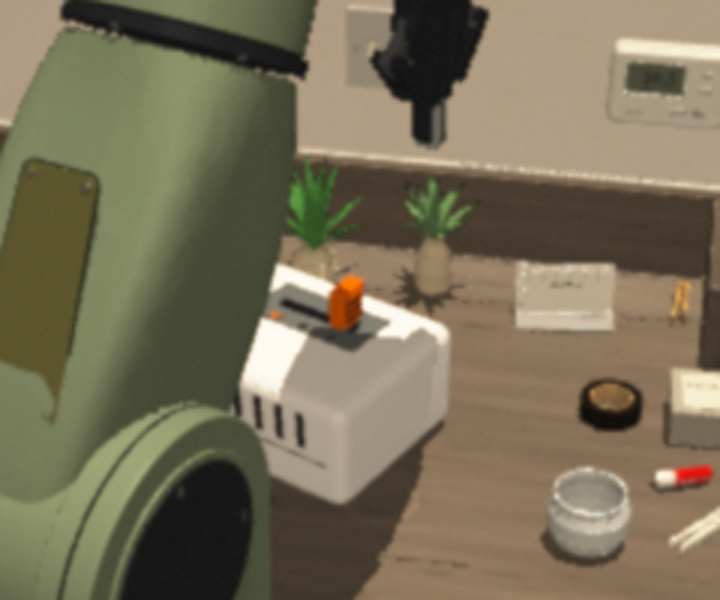

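View pics/top1.png

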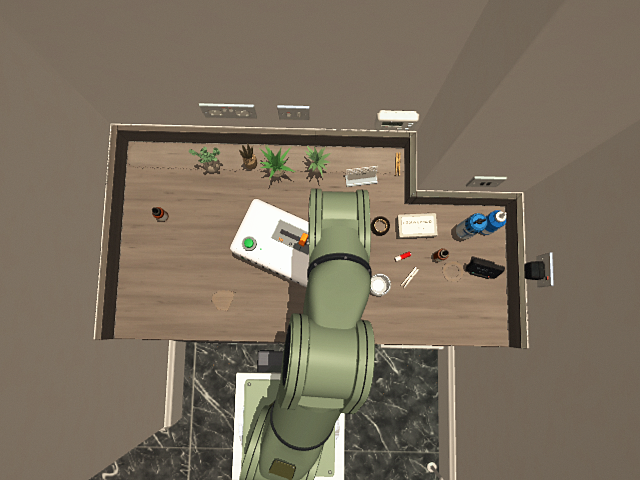

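```bash
python3 - <<'E'
import cv2
from station import bot,cams
from h import *
s=bot.get_state();print(s["position"],s["opening"],s["clock"])
c=cams.read_camera("side");im=c["image"].copy()
p=s["position"]
for dz in (0,19,30,73): print(dz,proj(c,p+np.array([0,0,dz])))
o=im[110:210,290:400]; o=cv2.resize(o,None,fx=6,fy=6,interpolation=cv2.INTER_NEAREST)
u=(proj(c,p)-[290,110])*6; cv2.circle(o,(int(u[0]),int(u[1])),5,(0,0,255),-1)
cv2.imwrite("pics/tip.png",o)
E
```

```text
[ 491.96704776 -104.83135679  270.114015  ] -0.09113088600577804 3.5
0 [342.20366178 181.0062837 ]
19 [342.34149718 173.69641203]
30 [342.42241355 169.40514651]
73 [342.74685528 152.1989174 ]
```

View pics/tip.png

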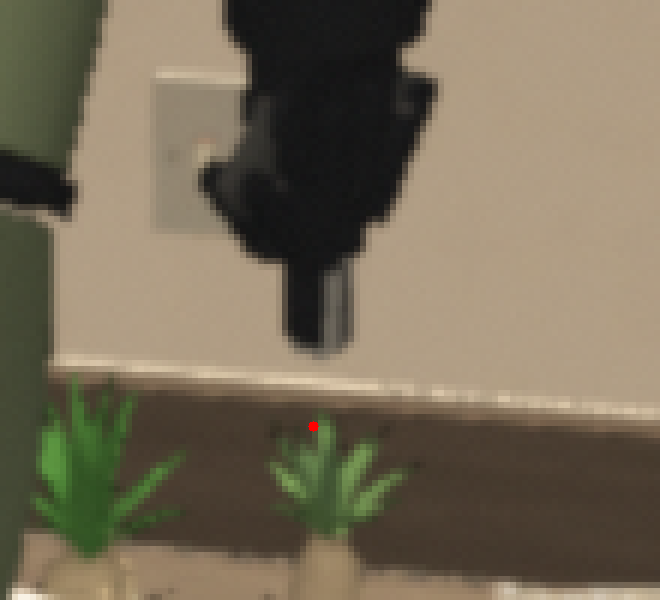

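```bash
python3 - <<'E'
import cv2
from station import bot,cams
from h import *
c=cams.read_camera("side");t=cams.read_camera("top")
p=np.array([221.04,-530.5,197.6])
for dz in (0,13,30,43): print(dz,proj(c,p+np.array([0,0,dz])))
print(proj(t,p))
# calibration cross-check: tape + battery + tin seen in both views
def tri(uv1,uv2):
    C1,d1=ray(c,uv1);C2,d2=ray(t,uv2)
    A=np.stack([d1,-d2],1);k=np.linalg.lstsq(A,C2-C1,rcond=None)[0]
    a=C1+d1*k[0];b=C2+d2*k[1];return (a+b)/2,np.linalg.norm(a-b)
rs=[a for a,b in cents(c["image"],(0,180,120),(4,255,255))[0]];rt=[a for a,b in cents(t["image"],(0,180,120),(4,255,255))[0]]
print(rs,rt)
for a in rs:
  for b in rt: print("battery red",tri(a,b))
im=cv2.imread("pics/side0.png");o=cv2.resize(im[200:320,480:640],None,fx=5,fy=5,interpolation=cv2.INTER_NEAREST)
for dz,col in((0,(0,0,255)),(13,(0,255,0)),(43,(255,0,0))):
  u=(proj(c,p+np.array([0,0,dz]))-[480,200])*5;cv2.circle(o,(int(u[0]),int(u[1])),5,col,-1)
cv2.imwrite("pics/tip0.png",o)
print(tri((314.3,215),(302.9,238.8)))
E
```

```text
0 [542.71810211 305.31135869]
13 [544.37024396 299.92602793]
30 [546.56923171 292.75819523]
43 [548.28100522 287.17848877]
[492.40580284 356.7000535 ]
[array([431.1 , 277.52])] [array([405.23, 254.95])]
battery red (array([ 505.34304308, -337.4199781 ,   11.21036483]), np.float64(0.3762158303672569))
(array([525.35231536, -30.48731601, 148.00904176]), np.float64(3.4975518060894717))
```

View pics/tip0.png

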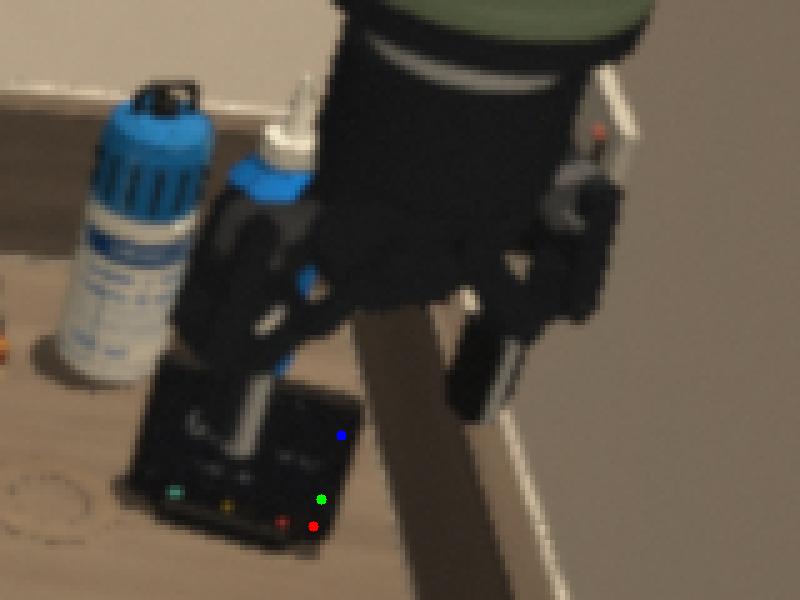

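```bash
python3 - <<'E'
import cv2
im=cv2.imread("pics/top0.png");o=cv2.resize(im[320:400,440:560],None,fx=6,fy=6,interpolation=cv2.INTER_NEAREST)
cv2.circle(o,(int(52.4*6),int(36.7*6)),4,(0,0,255),-1)
cv2.imwrite("pics/tt.png",o)
E
```

```text
(no output)
```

View pics/tt.png

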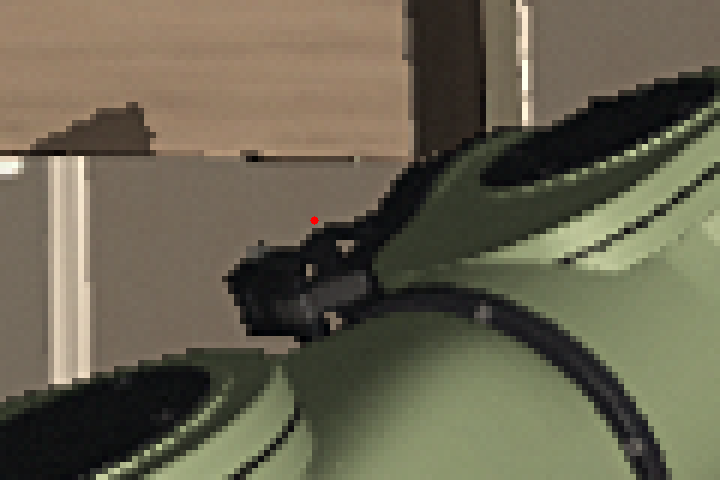

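```bash
python3 - <<'E'
import cv2
from station import bot,cams
from h import *
c=cams.read_camera("side");t=cams.read_camera("top")
for n,k in(("side",c),("top",t)):
    R=cv2.Rodrigues(k["rvec"])[0];print(n,"cam at",-R.T@k["tvec"],"fwd",R[2])
p=np.array([221.04,-530.5,197.6]);ty=np.array([.385,-.923,0])
for s in(-50,50):
  for dz in(13,43,73,103,130):
    q=p+s*ty+[0,0,dz]; print(s,dz,"topcrop",(proj(t,q)-[440,320])*6,"sidecrop",(proj(c,q)-[480,200])*5)
E
```

```text
side cam at [-573.32601347 -289.73956047  838.19972319] fwd [ 0.8093881   0.18261069 -0.55816149]
top cam at [ 298.34212491  -61.43995441 1596.00500252] fwd [ 0.14121985 -0.0117782  -0.98990819]
-50 13 topcrop [217.84486883 265.98764692] sidecrop [194.69008172 516.50388795]
-50 43 topcrop [239.85468658 271.55780178] sidecrop [212.09406702 452.57883028]
-50 73 topcrop [262.8674863  277.38178722] sidecrop [230.13950711 386.2977011 ]
-50 103 topcrop [286.95342496 283.47735829] sidecrop [248.86253069 317.52779915]
-50 130 topcrop [309.61167403 289.2116155 ] sidecrop [266.32467017 253.38914047]
50 13 topcrop [430.9506744  178.47028973] sidecrop [447.1102759  483.00878964]
50 43 topcrop [457.5775994  182.07316237] sidecrop [468.74727908 419.46010078]
50 73 topcrop [485.41186342 185.83939931] sidecrop [491.16939101 353.60551814]
50 103 topcrop [514.53748752 189.78036937] sidecrop [514.42013334 285.31721698]
50 130 topcrop [541.93052194 193.4869038 ] sidecrop [536.0928871  221.66352735]
```

Request:
apply_moves([
  [[0.3, 0.03, 0], [0, 0, 0], 1],
  [[0.33, 0, 0], [0, 0, 0], 1],
  [[0, 0, 0.5], [0, 0, 0], 1],
  [[0, 0, 0.6], [0, 0, 0], 1],
  [[0, 0, 0.6], [0, 0, 0], 1],
  [[0, 0, 0.3], [0, 0, 0], 1],
  [[0, 0, 0], [0, 0, 0], 1],
])

```text
clock: 4.62
position: [508.5, -69.5, 149.3]
orientation: [0.834, 0.551, -0.001, -0.001]
ft_force: [-0.5, 0.8, 0.7]
opening: -0.1
```

```bash
cat > look.py <<'E'
import sys,cv2
from station import bot,cams
from h import *
s=bot.get_state();print(s["position"].round(1) if hasattr(s["position"],"round") else s["position"],s["orientation"],s["ft_force"],s["clock"])
c=cams.read_camera("side");im=c["image"]
print("tip",proj(c,s["position"]),"tip+30",proj(c,np.array(s["position"])+[0,0,30]))
x0,y0,x1,y1=250,130,400,250
o=cv2.resize(im[y0:y1,x0:x1],None,fx=5,fy=5,interpolation=cv2.INTER_NEAREST)
for dz,col in((0,(0,0,255)),(30,(0,255,0))):
    u=(proj(c,np.array(s["position"])+[0,0,dz])-[x0,y0])*5; cv2.circle(o,(int(u[0]),int(u[1])),3,col,-1)
cv2.imwrite(f"pics/{sys.argv[1]}.png",o)
t=cams.read_camera("top")
for n,k in(("s",c),("t",t)):
    print(n,"or",[(a,b[4]) for a,b in cents(k["image"],(8,150,120),(22,255,255))[0] if 240<a[0]<340],"gr",[(a,b[4]) for a,b in cents(k["image"],(45,100,60),(85,255,255))[0] if 235<a[1]<260])
cv2.imwrite(f"pics/{sys.argv[1]}_t.png",cv2.resize(t["image"][180:310,210:370],None,fx=5,fy=4.6*5/4.6))if 0 else cv2.imwrite(f"pics/{sys.argv[1]}_t.png",cv2.resize(t["image"][185:305,215:365],None,fx=5,fy=5))
E
python3 look.py a
```

```text
[508.5 -69.5 149.3] [ 8.34444365e-01  5.51091396e-01 -5.72518901e-04 -7.39603452e-04] [-0.49938731  0.83007805  0.65172466] 4.625
tip [328.68334021 219.62729428] tip+30 [328.71084545 209.31867975]
s or [(array([314.21, 219.78]), np.int32(121))] gr []
t or [] gr [(array([248.26, 242.8 ]), np.int32(66))]
```

View pics/a.png

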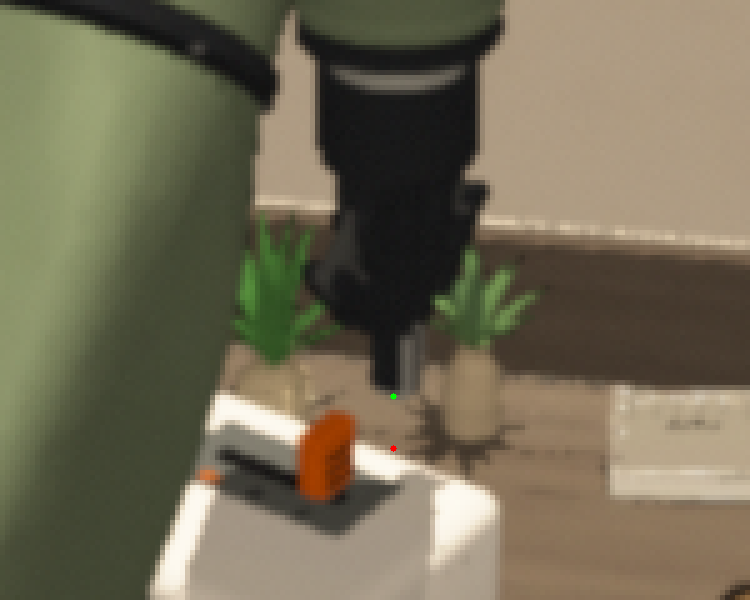

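The picture shows the shut tips about 30 mm above the reported TCP: the tip is at crop (397,393), and the reported point, in red, is at (393,448). The start picture shows the same offset. I'll descend in guarded stages.

Request:
apply_moves([
  [[0, 0, 0.3], [0, 0, 0], 1],
  [[0, 0, 0.2], [0, 0, 0], 1],
  [[0, 0, 0], [0, 0, 0], 1],
])

```text
clock: 5.1
position: [508.5, -70.4, 120.0]
orientation: [0.835, 0.551, -0.0, -0.0]
ft_force: [-0.5, -0.5, -0.1]
opening: 0.3
```

```bash
python3 look.py b
```

```text
[508.5 -70.4 120. ] [ 8.34641450e-01  5.50793576e-01 -1.83918832e-04 -2.31258284e-04] [-0.53633842 -0.46875569 -0.07602207] 5.1
tip [328.99182045 229.47539647] tip+30 [329.0229562  219.42235476]
s or [(array([314.21, 219.83]), np.int32(120))] gr []
t or [] gr [(array([248.26, 242.8 ]), np.int32(66))]
```

View pics/b.png

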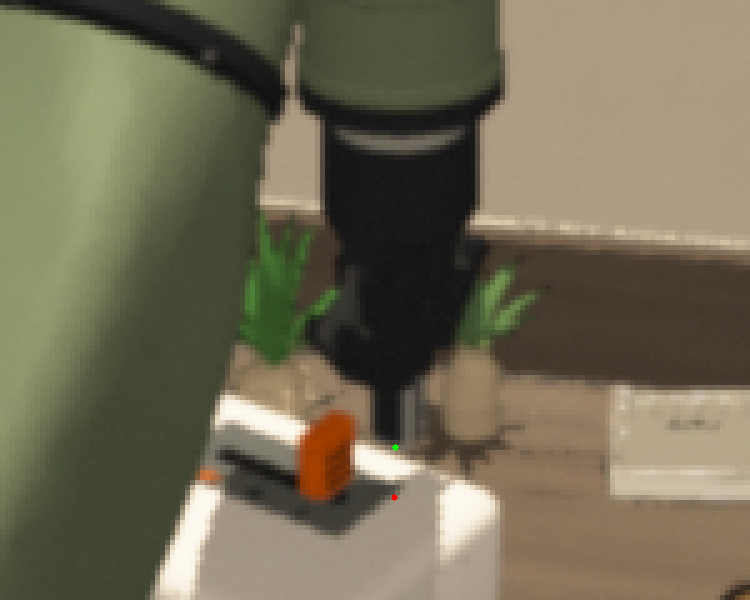

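Request:
apply_moves([
  [[0, 0, 0.2], [0, 0, 0], 1],
  [[0, 0, 0.2], [0, 0, 0], 1],
  [[0, 0, 0], [0, 0, 0], 1],
])

```text
clock: 5.58
position: [508.1, -70.4, 95.1]
orientation: [0.835, 0.551, -0.001, -0.001]
ft_force: [0.5, -0.7, 0.3]
opening: -0.4
```

```bash
python3 look.py c
```

```text
[508.1 -70.4  95.1] [ 8.34639224e-01  5.50796318e-01 -6.66696857e-04 -5.81919430e-04] [ 0.48150335 -0.7057023   0.32510974] 5.575
tip [328.96047258 237.73647791] tip+30 [328.990888   227.89229505]
s or [(array([313.79, 220.44]), np.int32(110))] gr []
t or [] gr [(array([248.33, 242.81]), np.int32(67))]
```

View pics/c.png

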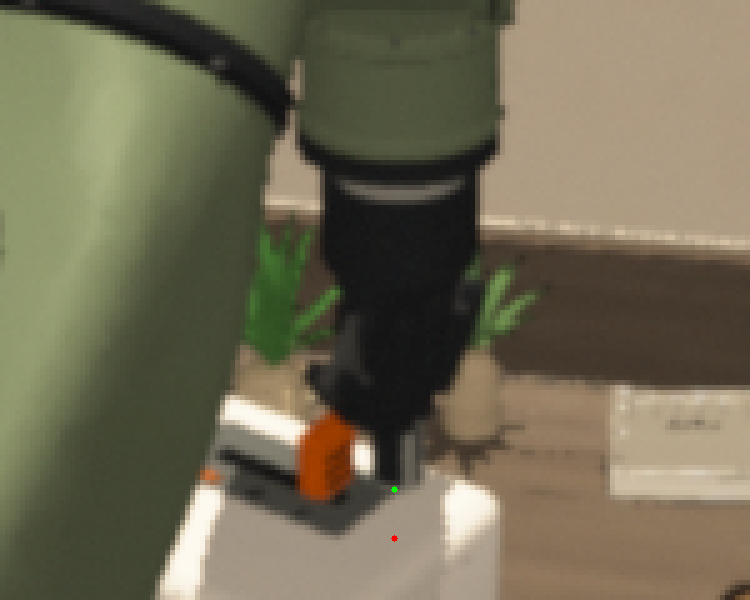

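Request:
apply_moves([
  [[0.2, 0, 0], [0, 0, 0], 1],
  [[0.15, 0, 0], [0, 0, 0], 1],
  [[0.1, 0, 0], [0, 0, 0], 1],
  [[0.1, 0, 0], [0, 0, 0], 1],
  [[0.1, 0, 0], [0, 0, 0], 1],
  [[0.1, 0, 0], [0, 0, 0], 1],
])

```text
clock: 6.42
position: [526.5, -28.7, 96.2]
orientation: [0.835, 0.551, 0.0, -0.0]
ft_force: [0.2, -0.1, 0.0]
opening: 0.0
```

```bash
python3 look.py d
```

```text
[526.5 -28.7  96.2] [ 8.34647432e-01  5.50784583e-01  7.51929633e-05 -4.45828594e-05] [ 0.21380061 -0.09539941  0.03500819] 6.425
tip [314.66044491 231.69533124] tip+30 [314.51103216 221.93685575]
s or [(array([305.7 , 219.06]), np.int32(83))] gr []
t or [] gr [(array([248.33, 242.81]), np.int32(67))]
```

View pics/d.png

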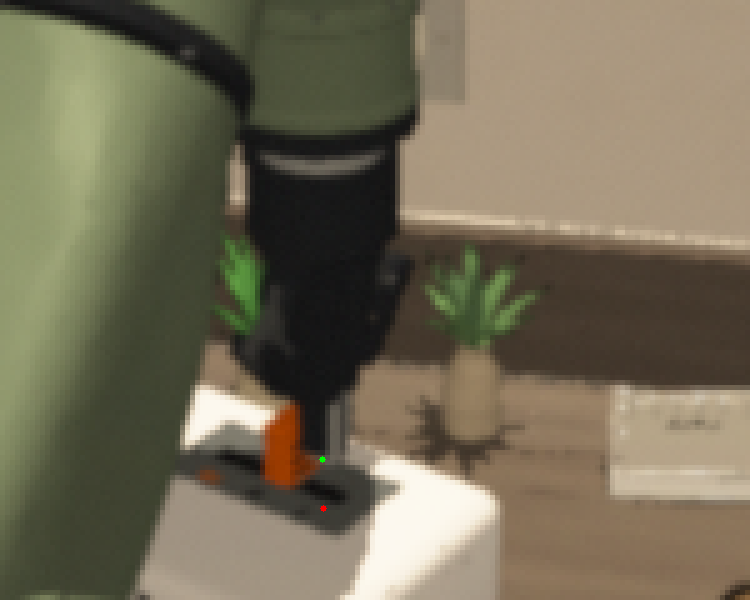

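Request:
apply_moves([
  [[0.1, 0, 0], [0, 0, 0], 1],
  [[0.1, 0, 0], [0, 0, 0], 1],
  [[0.1, 0, 0], [0, 0, 0], 1],
  [[0.1, 0, 0], [0, 0, 0], 1],
  [[0.1, 0, 0], [0, 0, 0], 1],
  [[0.05, 0, 0], [0, 0, 0], 1],
  [[0, 0, 0], [0, 0, 0], 1],
])

```text
clock: 7.4
position: [539.4, 1.6, 96.1]
orientation: [0.835, 0.551, 0.0, -0.0]
ft_force: [-0.6, -1.2, 0.2]
opening: -0.5
```

```bash
python3 look.py e
```

```text
[539.4   1.6  96.1] [ 8.34532606e-01  5.50958523e-01  1.26796267e-04 -1.40636970e-04] [-0.61479537 -1.24335264  0.2157114 ] 7.4
tip [304.52347345 227.8044431 ] tip+30 [304.25021687 218.11345316]
s or [(array([294.62, 214.13]), np.int32(85))] gr []
t or [] gr [(array([248.26, 242.8 ]), np.int32(66))]
```

View pics/e.png

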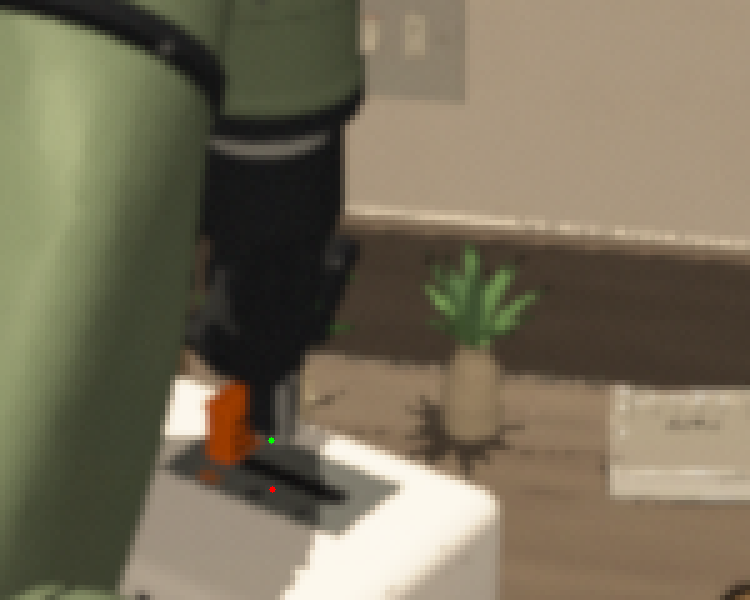

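Request:
apply_moves([
  [[0.05, 0, 0], [0, 0, 0], 1],
  [[0.03, 0, 0], [0, 0, 0], 1],
  [[0, 0, 0], [0, 0, 0], 1],
])

```text
clock: 7.88
position: [541.2, 5.8, 96.1]
orientation: [0.835, 0.551, 0.0, -0.0]
ft_force: [-0.1, 0.1, -0.4]
opening: 0.1
```

```bash
python3 look.py f; python3 - <<'E'
from station import bot
print(bot.get_state()["ft_force"])
E
```

```text
[541.2   5.8  96.1] [ 8.34605890e-01  5.50847530e-01  4.78422931e-05 -6.20633627e-05] [-0.14521421  0.07677873 -0.35992312] 7.875
tip [303.15667591 227.24195345] tip+30 [302.86696056 217.55997803]
s or [(array([294.2 , 214.57]), np.int32(76))] gr []
t or [] gr [(array([248.14, 242.75]), np.int32(64))]
[ 0.20122737 -0.34599572 -0.04162127]
```

Request:
apply_moves([
  [[-0.2, 0, 0], [0, 0, 0], 1],
  [[-0.3, 0, 0], [0, 0, 0], 1],
  [[0, 0, -0.5], [0, 0, 0], 1],
  [[0, 0, -0.8], [0, 0, 0], 1],
  [[0, 0, -0.8], [0, 0, 0], 1],
  [[-0.8, 0, 0], [0, 0, 0], 1],
  [[-0.9, 0, 0], [0, 0, 0], 1],
  [[-0.6, 0, 0], [0, 0, 0], 1],
  [[0, 0, 0], [0, 0, 0], 1],
])

```text
clock: 9.1
position: [473.3, -152.4, 222.2]
orientation: [0.836, 0.549, -0.001, 0.0]
ft_force: [1.1, 0.7, 0.6]
opening: -0.0
```

```bash
python3 look.py g; python3 - <<'E'
from station import cams
from h import *
t=cams.read_camera("top")
ce=[a for a,b in cents(t["image"],(8,150,120),(22,255,255),20)[0] if 240<a[0]<340];print(ce,[onz(t,a,148) for a in ce])
w=np.array([.394,.919]);
for j in(0,.03,.06):print(j,proj(t,np.append(np.array([525.2,-31.8])+w*j*1000,148)))
for j in(0,.03,.06):print(j,proj(cams.read_camera("side"),np.append(np.array([525.2,-31.8])+w*j*1000,130)))
E
```

```text
[ 473.3 -152.4  222.2] [ 8.36059222e-01  5.48638742e-01 -6.12574184e-04  3.65080113e-04] [1.07095963 0.66425403 0.59233186] 9.1
tip [360.44076064 204.81384507] tip+30 [360.91358272 193.57420656]
s or [(array([300.52, 210.56]), np.int32(27))] gr []
t or [(array([283.13, 229.87]), np.int32(77))] gr [(array([248.33, 242.81]), np.int32(67))]
[array([283.08, 229.94])] [array([549.17936529,  22.93912388, 148.        ])]
0 [302.75516972 239.00615638]
0.03 [292.83371848 234.52805674]
0.06 [282.93044358 230.05816108]
0 [315.56065645 221.06022724]
0.03 [306.1931737  217.53245378]
0.06 [297.02672979 214.08039111]
```

View pics/g.png

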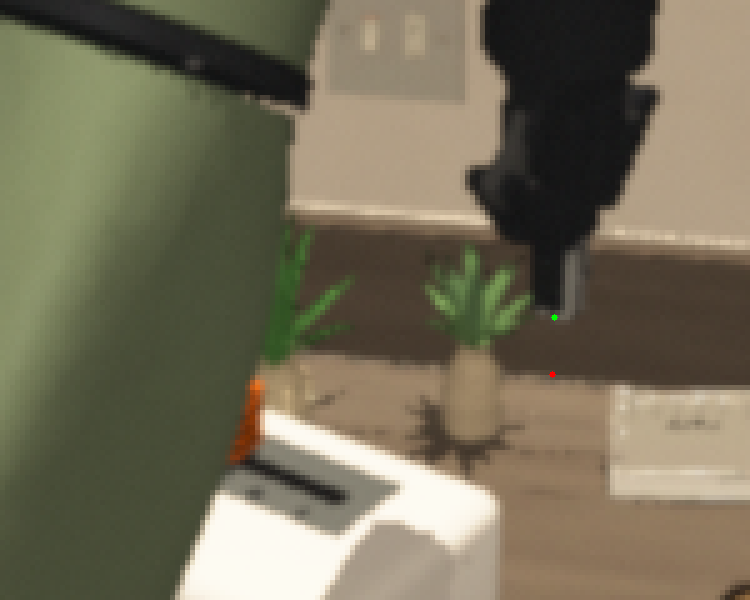

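View pics/g_t.png

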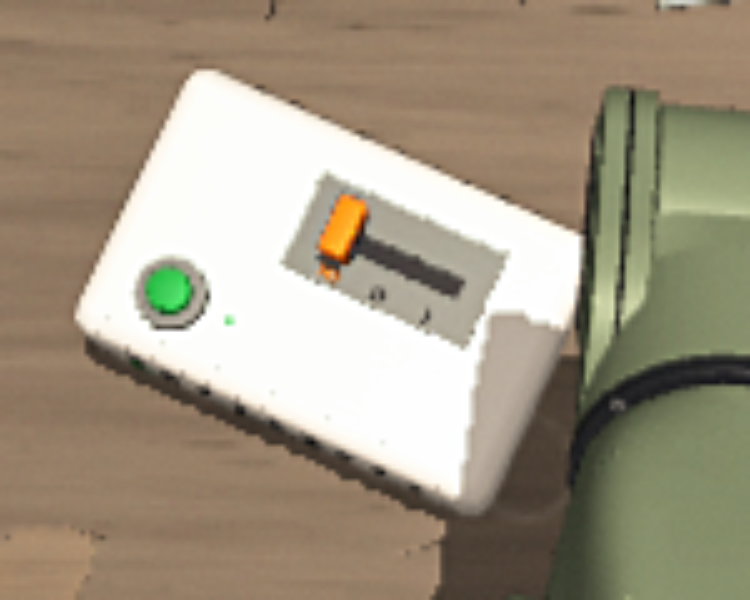

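The lever is at full: it sits at (283.1,229.9), and full predicts (282.9,230.1). The dryer has not moved. Next I'll hover over the key.

Request:
apply_moves([
  [[0.4, -0.1, 0], [0, 0, 0], 1],
  [[0.8, -0.2, 0], [0, 0, 0], 1],
  [[0.8, -0.2, 0], [0, 0, 0], 1],
  [[0.8, -0.2, 0], [0, 0, 0], 1],
  [[0.8, -0.2, 0], [0, 0, 0], 1],
  [[0.6, -0.2, 0], [0, 0, 0], 1],
  [[0.25, -0.27, 0], [0, 0, 0], 1],
  [[0, 0, 0.5], [0, 0, 0], 1],
  [[0, 0, 0.5], [0, 0, 0], 1],
  [[0, 0, 0], [0, 0, 0], 1],
  [[0, 0, 0], [0, 0, 0], 1],
])

```text
clock: 10.78
position: [504.9, 129.3, 163.1]
orientation: [0.835, 0.551, 0.0, 0.0]
ft_force: [0.2, -0.6, -0.1]
opening: -0.2
```

```bash
python3 look.py k; python3 - <<'E'
from station import cams
import cv2
cv2.imwrite("pics/k_s.png",cams.read_camera("side")["image"])
E
```

```text
[504.9 129.3 163.1] [8.34568890e-01 5.50903368e-01 4.94123681e-04 5.84910256e-05] [ 0.18394979 -0.55269118 -0.06617661] 10.775
tip [252.07329105 207.38446668] tip+30 [251.12046645 197.1214397 ]
s or [(array([296.02, 212.4 ]), np.int32(125))] gr []
t or [(array([283.16, 229.91]), np.int32(76))] gr []
```

View pics/k_s.png

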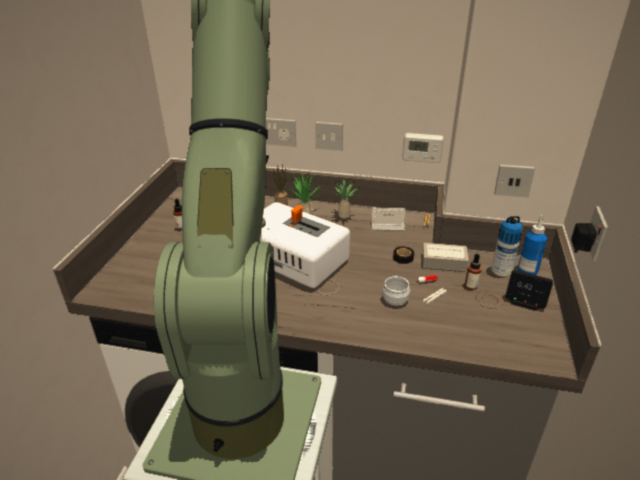

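View pics/k_t.png

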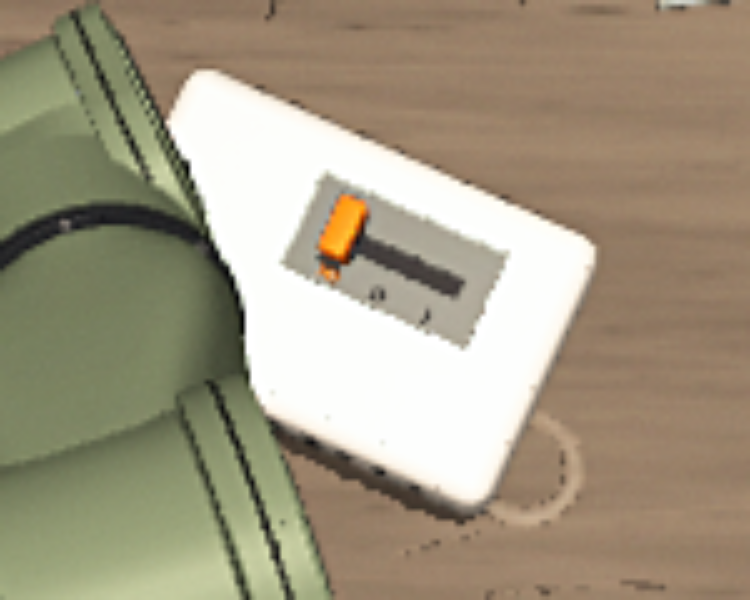

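Request:
apply_moves([
  [[-0.06, 0.215, 0], [0, 0, 0], 1],
  [[0, 0, 0.4], [0, 0, 0], 1],
  [[0, 0, 0.4], [0, 0, 0], 1],
  [[0, 0, 0.15], [0, 0, 0], 1],
  [[0, 0, 0], [0, 0, 0], 1],
  [[0, 0, 0], [0, 0, 0], 1],
])

```text
clock: 11.68
position: [515.5, 120.6, 105.9]
orientation: [0.835, 0.551, 0.001, 0.0]
ft_force: [0.2, 1.0, -0.2]
opening: 0.3
```

Request:
apply_moves([
  [[0, 0, 0.1], [0, 0, 0], 1],
  [[0, 0, 0.1], [0, 0, 0], 1],
  [[0, 0, 0], [0, 0, 0], 1],
])

```text
clock: 12.05
position: [515.0, 120.6, 92.8]
orientation: [0.835, 0.551, -0.0, -0.0]
ft_force: [-0.2, -0.5, 1.8]
opening: 0.1
```

Request:
apply_moves([
  [[0, 0, 0.05], [0, 0, 0], 1],
  [[0, 0, 0], [0, 0, 0], 1],
])

```text
clock: 12.3
position: [515.0, 120.6, 90.0]
orientation: [0.835, 0.551, -0.0, -0.0]
ft_force: [-0.5, -0.3, 2.7]
opening: 0.1
```

Request:
apply_moves([
  [[0, 0, 0.05], [0, 0, 0], 1],
  [[0, 0, 0], [0, 0, 0], 1],
])

```text
clock: 12.55
position: [515.2, 120.6, 88.3]
orientation: [0.835, 0.551, 0.001, 0.0]
ft_force: [-6.5, -2.7, 29.9]
opening: -0.1
```

Request:
apply_moves([
  [[0, 0, 0.03], [0, 0, 0], 1],
  [[0, 0, 0], [0, 0, 0], 1],
])

```text
clock: 12.8
position: [515.4, 120.6, 87.7]
orientation: [0.835, 0.551, 0.001, 0.001]
ft_force: [-13.0, -3.1, 57.6]
opening: 0.1
```

Request:
apply_moves([
  [[0, 0, -0.05], [0, 0, 0], 1],
  [[0, 0, 0], [0, 0, 0], 1],
])

```text
clock: 13.05
position: [515.0, 120.6, 88.7]
orientation: [0.835, 0.551, 0.0, 0.0]
ft_force: [-1.2, -0.9, 11.2]
opening: -0.1
```

Request:
apply_moves([
  [[0, 0, -0.03], [0, 0, 0], 1],
  [[0, 0, 0], [0, 0, 0], 1],
])

```text
clock: 13.3
position: [515.0, 120.6, 90.1]
orientation: [0.835, 0.551, 0.0, -0.0]
ft_force: [0.6, -1.3, 3.8]
opening: 0.0
```

Request:
apply_moves([
  [[0, 0, -0.03], [0, 0, 0], 1],
  [[0, 0, 0], [0, 0, 0], 1],
])

```text
clock: 13.55
position: [515.0, 120.6, 92.0]
orientation: [0.835, 0.551, 0.0, -0.0]
ft_force: [0.5, -0.5, 3.0]
opening: 0.1
```

Request:
apply_moves([
  [[0, 0, -0.03], [0, 0, 0], 1],
  [[0, 0, 0], [0, 0, 0], 1],
])

```text
clock: 13.8
position: [515.0, 120.6, 93.8]
orientation: [0.835, 0.551, 0.0, -0.0]
ft_force: [0.7, -0.9, 1.0]
opening: 0.3
```

Request:
apply_moves([
  [[0, 0, -0.03], [0, 0, 0], 1],
  [[0, 0, 0], [0, 0, 0], 1],
])

```text
clock: 14.05
position: [514.9, 120.6, 95.6]
orientation: [0.835, 0.551, -0.0, -0.0]
ft_force: [-0.1, -0.6, 0.1]
opening: 0.3
```

Request:
apply_moves([
  [[0, 0, -0.03], [0, 0, 0], 1],
  [[0, 0, 0], [0, 0, 0], 1],
])

```text
clock: 14.3
position: [515.0, 120.6, 97.4]
orientation: [0.835, 0.551, 0.0, -0.0]
ft_force: [-0.1, 0.1, 0.1]
opening: 0.1
```

Request:
apply_moves([
  [[0, 0, -0.03], [0, 0, 0], 1],
  [[0, 0, 0], [0, 0, 0], 1],
])

```text
clock: 14.55
position: [515.0, 120.6, 99.3]
orientation: [0.835, 0.551, 0.0, -0.0]
ft_force: [0.5, -0.7, 0.4]
opening: 0.4
```

Force from the key began at z≈95 and it stopped hard at z≈89. That is about 6 mm at about 4 N, so the press went full depth. I'll retreat and check.

Request:
apply_moves([
  [[0, 0, -0.5], [0, 0, 0], 1],
  [[0, 0, -0.8], [0, 0, 0], 1],
  [[0, 0, -0.8], [0, 0, 0], 1],
  [[-0.5, 0.1, 0], [0, 0, 0], 1],
  [[-0.8, 0.2, 0], [0, 0, 0], 1],
  [[-0.8, 0.2, 0], [0, 0, 0], 1],
  [[-0.8, 0.2, 0], [0, 0, 0], 1],
  [[-0.8, 0.2, 0], [0, 0, 0], 1],
  [[-0.8, 0.2, 0], [0, 0, 0], 1],
  [[0, 0, 0], [0, 0, 0], 1],
  [[0, 0, 0], [0, 0, 0], 1],
])

```text
clock: 15.92
position: [469.5, -153.0, 225.1]
orientation: [0.835, 0.551, 0.0, -0.0]
ft_force: [0.4, 0.1, 0.5]
opening: 0.3
```

```bash
python3 look.py z; python3 - <<'E'
from station import cams
import cv2,numpy as np
a=cv2.imread("pics/top0.png");t=cams.read_camera("top")["image"]
cv2.imwrite("pics/top_end.png",t)
d=cv2.absdiff(a,t).max(2)>60
print(d[:, 340:510].sum(), d[200:300,345:510].sum(), d[195:225,140:180].sum())
E
```

```text
[ 469.5 -153.   225.1] [ 8.34594625e-01  5.50864526e-01  1.57814871e-04 -2.48922081e-04] [0.41411383 0.12440713 0.52522948] 15.925
tip [360.50111488 204.56178432] tip+30 [360.97669891 193.27306902]
s or [(array([300.54, 210.35]), np.int32(26))] gr []
t or [(array([283.1 , 229.97]), np.int32(77))] gr [(array([248.33, 242.81]), np.int32(67))]
9009 1041 0
```

View pics/top_end.png

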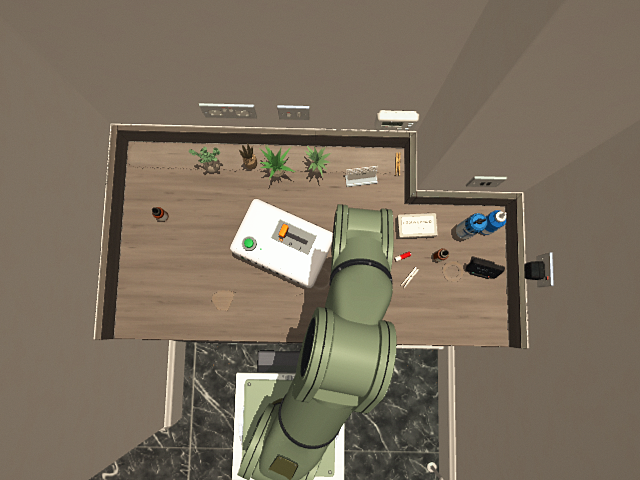

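View pics/z_t.png

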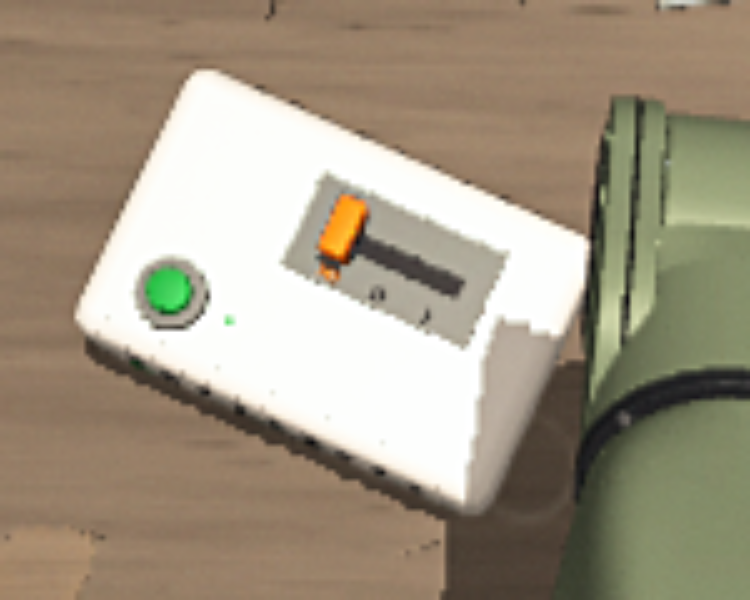

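The lever is at full at (283,230), the key is up and has not shifted at (248.3,242.8), and the dryer and the bystanders in view have not moved. The arm hangs free at z≈225, so I'm handing in.

```bash
python3 -c "
from station import bot
print(bot.close_job())"
```

```text
the job is handed in; nothing more can be done
None
```

The lever is at full and the start key has been pressed and come back up. I handed the job in at about 16 s of the 40 s allowed, and no verdict was reported.

- **Lever:** I pushed its rear plate with the shut fingers from off, past the half catch, until it snapped to full. The top view put it at pixel (283.1, 230.0) after the push and again at the end; full travel predicts (282.9, 230.1).
- **Key:** I pressed it only after that check. Force began near z = 95 mm and a hard stop came near 89 mm, so about 6 mm of travel. I pushed into the stop up to about 58 N, well above the 4 N needed but under the 120 N wrist limit. I could not see the key while pressing, so the full press rests on these readings. Afterwards it was back at its starting pixel.
- **Dryer and bystanders:** The key showed at its starting pixel throughout, so the dryer did not shift. Most bystanders look unmoved in the last top picture. The tape and the dosing cup were hidden by the arm there; I last saw them in their places in the side view just before the key press.
- **A disagreement:** In the side pictures the shut fingertips stood about 30 mm above the reported TCP. The start picture showed the same offset with the gripper open. I trusted the pictures and came down in guarded steps. Feeling no force with the reported TCP below the dryer's top, and then the height at which the key made contact, bore this out.

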